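Bring a wheel's valve under the pump head

TASK

Get the small wheel ready for pumping: with a fingertip, push gently on its spokes to turn it until the bent valve stands right in front of the tip of the fixed steel pointer, then push the pump arm round to its stop so that the chrome pump head stands over the valve. Do not push on the tyre or the valve, do not lift the wheel on its spindle, and leave the tub and the loose tools as they are.

Things in the scene. Friction and masses are not known exactly. Their poses are not given: they have to be found in the camera images.
- stand: Plywood base board, 240 x 240 x 18 mm with a 100 mm wide tongue towards its +y (to 220 mm from the spindle), fixed to the bench. An upright spindle carries the wheel lying flat. Origin: under the spindle, on the bench; z up. A steel post 22 mm thick, 185 mm from the spindle along +y, carries the pump arm.
- pointer_tip (a point): Tip of the fixed steel pointer, a thin flat strip 10 mm wide that runs from the post over the tyre towards the spindle; the tip is 109 mm from the spindle along the stand's +y; the strip lies 117 to 120 mm above the bench.
- wheel: Child's wheel lying flat on the spindle, its hub 42 mm across. Origin: on the axle in the mid-plane, 90 mm above the bench; z up; +y towards the valve. It turns endlessly either way about z, stays where it is left (friction 0.1 N m, 1 to 2 N at a spoke), and sits loosely, so it could be lifted. Hub nut's top 118 mm, spindle's tip 122 mm above the bench.
- spoke (a point): Middle of one of the wheel's five equal grey plastic spokes, 62 mm from the axle; turns with the wheel. Spokes are 14 mm wide, 82 to 98 mm above the bench, from the hub to the rim (inner face 106 mm from the axle), 72 degrees apart; this one is 36 degrees counterclockwise of the valve, which lies midway between two. The gaps are open down to the base board.
- tyre: Black tyre on the wheel, 300 mm outside diameter, 39 mm thick, its top 110 mm above the bench. Origin and axes as the wheel. Not to be pushed.
- valve: Bent valve, 9 mm thick black stem with brass end, that comes out of the inside of the rim and turns straight up. Origin and axes as the wheel (the stem itself stands 92 mm along +y). Not to be pushed.
- valve_tip (a point): Top of the valve stem, 92 mm from the axle along the wheel's +y, 122 mm above the bench.
- mark (a point): The place, fixed on the stand, where the valve tip must come: 92 mm from the spindle along the stand's +y, just inside the pointer's tip, 122 mm above the bench.
- pivot (a point): Pivot of the pump arm on top of the post, 185 mm along the stand's +y, 131 mm above the bench; the axis is vertical. The pivot cap is 28 mm across, its top 153 mm above the bench.
- pump_head (a point): Underside of the chrome pump head (30 mm across, 26 mm tall) at the end of the pump arm, 93 mm from the pivot, 126 mm above the bench.
- pump_arm (a joint): Angle of the pump arm about the pivot: 0 at its stop, where it points at the spindle and the head is above the mark; grows to 1.7 rad as the arm swings out clockwise seen from above, towards the stand's -x. The arm is a level bar 12 mm wide, 135 to 151 mm above the bench. It stays where it is left (0.08 N m of friction).
- tub: Clear plastic tub, 130 x 180 x 80 mm high, with a clear lid hinged on its far side with a small knob; fixed to the bench. Origin at the centre of its underside. Bystander.
- tub_lid (a joint): Angle of the tub's lid, 0 shut, grows as it opens. To stay shut.
- lever_a: Loose purple plastic tyre lever, 120 mm long, 8 mm thick, lying on the bench; origin near its middle at the underside. Bystander.
- lever_b: Second loose purple tyre lever of the same shape. Bystander.
- wrench: Loose steel wrench, 140 mm long, lying on the bench; origin near its middle. Bystander.

How it is judged:
By the outcome, as a careful person would: the job done as asked, in the order asked, and still so for the second after the job is handed in, with the robot touching nothing.
It also fails if it takes over 58 s, if anything falls off the work surface, if the arm or the gripper's body presses on something with over 40 N, if the wrist force passes 120 N, or if a joint passes its speed limit or range.

ROBOT

A 6-joint arm with a two-finger parallel gripper is mounted at the origin on the work surface. World frame = base frame: x ahead of the robot, y to its left, z up, the work surface at z = 0. Lengths are in m, angles in rad, forces in N, time in s.
With the tool pointing down it reaches from about 0.35 to 1 m from the base axis. Payload 7.1 kg.
Tool frame: the origin (TCP) lies on the centre line of the jaws, within the pads' length; the fingertips stand 14 mm ahead of it and the grasp point (between the pads) lies 5 mm behind it (r.nose_length is the distance from the TCP to the fingertips, in m); z points along the fingers, y is the line along which they close (so a half turn about z gives the same grasp; the last joint's range is limited). The gripper opens to 85 mm and grips with 20 to 120 N. Pads are 22 mm wide; open, the fingers measure 114 mm over their backs; the gripper's body (76 mm by 85 mm) begins 54 mm behind the grasp point. The pads swing forward as they close: fully open they stand 13 mm farther back than shut.
Start: joints at [1.1, 0.423, 1.63, -0, 1.089, -0.019], TCP at [0.273, 0.562, 0.245] pointing down, gripper open.
Joint ranges: [-3, 3], [-0.9, 2.11], [0.09, 2.58], [-1.31, 4.45], [0.11, 2.69], [-2.54, 2.54]. Speed limits (rad/s): [2.39, 2.39, 3.01, 3.14, 3.14, 3.14].

INTERFACE

Orientations are given as a unit quaternion [x, y, z, w].
In Python, from bench import r gives the robot as it stands. The module is installed in compiled form; this text tells all that it offers. Calls block until the motion is done:
- r.goto(position, orientation): joint-space move of the TCP to a pose.
- r.movel(position, v=0.15, frame=None, force_limit=None): straight line of the TCP; frame=None keeps the orientation; v is the mean speed in m/s. With force_limit (N) it stops when the force on the tool has changed by that much, and returns True; else False.
- r.move_joints(angles): joint-space move.
- r.open() and r.grab(strength=None): open the fingers fully, or close them until they stop; strength is the grip in N (None keeps the last).
- r.pause(seconds).
- r.solve_ik(position, orientation): joint angles nearest the present ones, or None.
- r.observe(): the state.
- r.grab_frame(name): name is "side" or "top"; returns a dict with "image" (384x512x3 uint8, red, green, blue), "fovy" (degrees; the focal length in pixels is half the picture's height over the tangent of half this angle, whatever the lens; pixels are square), "cx", "cy" (the principal point, pixels), "R" (3x3) and "t" (3): a world point X has camera coordinates R X + t. Camera axes: x right, y down, z forward; pixel columns grow to the right and rows downward; lengths in m; the calibration is good to about 2 mm. A picture is of the moment at which its call begins. There is no depth.
A pose or a line that the arm cannot do raises r.PlanningError and nothing moves.
- r.hand_in(): hands the job in; it is judged then, once.
The state is a dict: "clock": time; "q": joint angles; "joint_velocities": joint speeds; "tau": joint torques, N m; "position": TCP position; "eef_rot": TCP orientation; "ft_force": force on the tool from outside, world axes, zero at the start; "wrist_torque": the same for the moment, N m; "gripper_width": finger opening in m; "grip_force": force on a finger pad.
Only numpy, scipy, OpenCV 4.12 (cv2) and the standard library are available. Lean on these libraries where they do the work, as an engineer would, in place of code of your own. Each camera call takes 0.05 s, during which the arm holds its last target. There are 200 camera calls.

## Working session

There is one attempt and no reset: what is moved stays moved. The work goes in short steps, each a Python script; the robot and the scene stay as the last script left them, time stands still between calls to the robot, and variables do not carry over. Pictures are saved under pics/ and viewed, at most 10 in all, crops included, and the job is handed in when it is done.

```bash
mkdir -p pics; python3 - <<'E'
from bench import r
import cv2
for n in("side","top"):
    f=r.grab_frame(n); cv2.imwrite(f"pics/{n}0.png",f["image"][:,:,::-1]); print(n,f["fovy"],f["cx"],f["cy"],f["R"],f["t"])
print(r.observe())
E
```

```text
side 55.50153215991545 249.90371983703716 194.58214340311144 [[-0.96862585 -0.24852141 -0.00103738]
 [-0.18829126  0.73658712 -0.64960436]
 [ 0.16220471 -0.62902824 -0.76027173]] [0.52902224 0.15752022 0.97485966]
top 51.330258658109564 256.48403765374917 189.0811945012602 [[ 0.00745175 -0.99996943 -0.00236802]
 [-0.99598068 -0.00721061 -0.08927759]
 [ 0.08925778  0.00302378 -0.99600397]] [0.00508575 0.54491872 1.14037266]
{'clock': 0.1, 'q': array([ 1.10001851e+00,  4.23796694e-01,  1.63060667e+00,  1.91766335e-05,
        1.08859851e+00, -1.90225521e-02]), 'joint_velocities': array([-0.00115874, -0.00113298, -0.00174877, -0.00015945,  0.00092373,
       -0.00021876]), 'tau': array([-2.63117054e-04, -5.58423150e+01, -2.82445800e+01, -9.02721899e-05,
        2.96253849e-03, -1.75687923e-06]), 'position': array([0.27261151, 0.56188711, 0.24460597]), 'eef_rot': array([ 2.23966071e-01,  9.74596687e-01, -6.81528845e-04, -1.79078465e-04]), 'ft_force': array([ 0.25442764, -0.81080966, -0.63727694]), 'wrist_torque': array([ 0.04124862,  0.01948918, -0.03478513]), 'grip_force': 0.0, 'gripper_width': 0.08506897988969628}
```

View pics/side0.png

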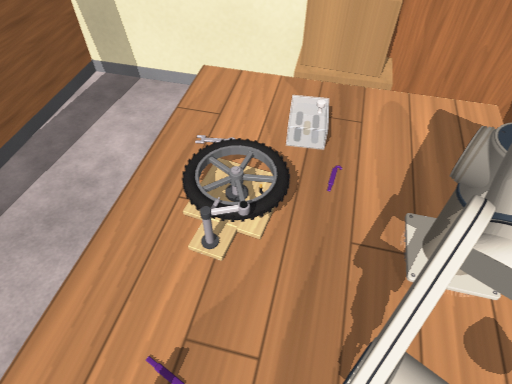

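View pics/top0.png

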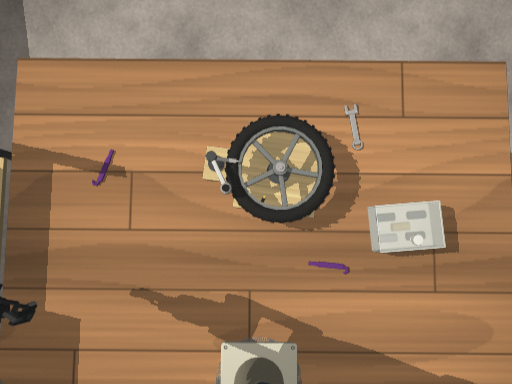

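Side view: wheel hub ~(236,180), post top ~(207,212), head ~(243,210). Top view: hub ~(280,168), pivot ~(212,156), head ~(226,188), valve probably ~(264,199). I'll enlarge the wheel and compute positions.

```bash
cat > h.py <<'E'
from bench import r
import numpy as np, cv2
def ray(f,u,v,z):
    F=192/np.tan(np.radians(f["fovy"]/2))
    d=f["R"].T@np.array([(u-f["cx"])/F,(v-f["cy"])/F,1]); c=-f["R"].T@f["t"]
    return c+d*(z-c[2])/d[2]
def proj(f,X):
    F=192/np.tan(np.radians(f["fovy"]/2)); p=f["R"]@np.asarray(X)+f["t"]
    return np.array([f["cx"]+F*p[0]/p[2],f["cy"]+F*p[1]/p[2]])
E
python3 - <<'E'
from h import *
f=r.grab_frame("top"); s=r.grab_frame("side")
print([ray(f,*a).round(4) for a in((280,168,.12),(212,156,.153),(226,188,.152),(264,199,.122))])
print([ray(s,*a).round(4) for a in((236,170,.12),(207,212,.153),(243,206,.152))])
a=cv2.resize(f["image"][105:235,190:345,::-1],None,fx=5,fy=4.6,interpolation=cv2.INTER_CUBIC)
a=cv2.resize(f["image"][108:228,195:340,::-1],None,fx=5,fy=5,interpolation=cv2.INTER_CUBIC)
cv2.imwrite("pics/c1.png",a)
a=cv2.resize(s["image"][130:260,175:300,::-1],None,fx=4.6,fy=4.6,interpolation=cv2.INTER_CUBIC)
cv2.imwrite("pics/c2.png",a)
E
```

```text
[array([ 0.5936, -0.054 ,  0.12  ]), array([0.6192, 0.1255, 0.153 ]), array([0.5357, 0.0878, 0.152 ]), array([ 0.5097, -0.0114,  0.122 ])]
[array([ 0.598 , -0.0476,  0.12  ]), array([0.6173, 0.1355, 0.153 ]), array([0.5388, 0.0956, 0.152 ])]
```

View pics/c1.png

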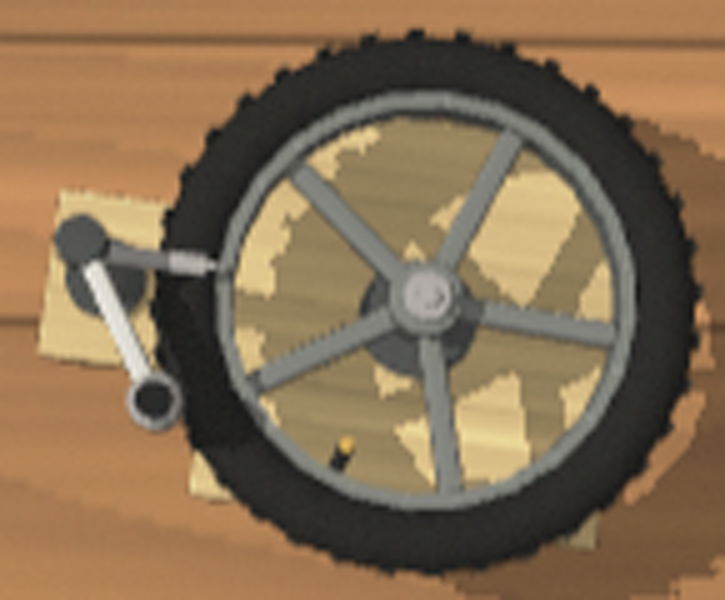

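View pics/c2.png

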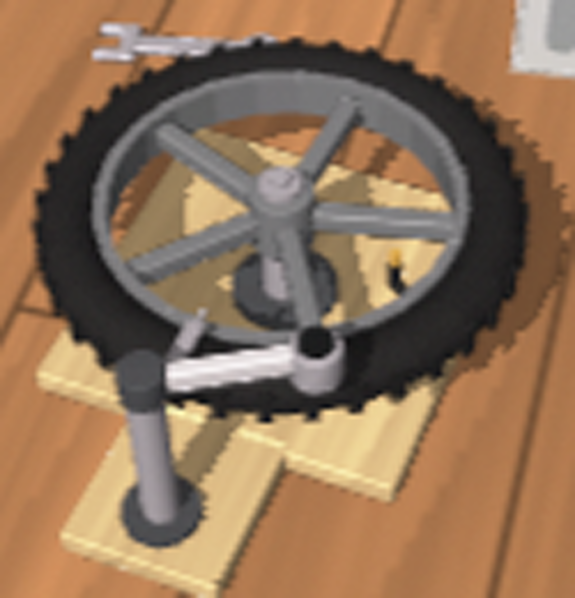

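Crop 1: spindle tip ≈ full pixel (280.6,166.8), valve tip (264.4,196.6), pivot cap (211.4,156), head (226,188). Crop 2 (side): spindle tip (236.7,169.8), valve tip (261.1,185.9), cap (205.7,209.3), head top (244,204.5). The valve needs about 71° of clockwise turning. I'll fit the stand pose jointly over both views.

```bash
cat >> h.py <<'E'
from scipy.optimize import least_squares
from scipy.spatial.transform import Rotation as Ro
def model(p):
    x,y,th,va,ar=p   # th: world angle of stand +y ; va: world angle of valve; ar: world angle of pump arm from pivot
    u=lambda a,d:np.array([d*np.cos(a),d*np.sin(a)]); c=np.array([x,y]); pv=c+u(th,.185)
    return dict(sp=[*c,.122],pv=[*pv,.153],va=[*(c+u(va,.092)),.122],hd=[*(pv+u(ar,.093)),.152])
def fit(views,p0):
    """views: list of (frame,{name:(u,v)})"""
    g=lambda p:np.concatenate([proj(f,model(p)[k])-m for f,d in views for k,m in d.items()])
    s=least_squares(g,p0,loss="soft_l1"); return s.x,g(s.x)
def down(tang):   # tool down, tool x along world angle tang
    t=np.array([np.cos(tang),np.sin(tang),0]); z=np.array([0,0,-1.])
    return Ro.from_matrix(np.c_[t,np.cross(z,t),z]).as_quat()
E
python3 - <<'E'
from h import *
f=r.grab_frame("top"); s=r.grab_frame("side")
p,e=fit([(f,dict(sp=(280.6,166.8),pv=(211.4,156),va=(264.4,196.6),hd=(226,188))),
 (s,dict(sp=(236.7,169.8),pv=(205.7,209.3),va=(261.1,185.9),hd=(244,204.5)))],[.594,-.05,1.44,2.67,-2])
print(p[:2],np.degrees(p[2:]),e.round(1)); np.save("p.npy",p)
c=p[:2]; th,va=p[2:4]
for psi in (va+np.radians(108),va+np.radians(108-71)):
    R_=np.array([np.cos(psi),np.sin(psi)]); n=np.array([-np.sin(psi),np.cos(psi)])
    for ps in (psi-np.pi/2,psi+np.pi/2): print(np.degrees(psi),r.solve_ik([*(c+.062*R_+.02*n),.1],down(ps)))
E
```

```text
[ 0.59697512 -0.05490977] [  82.48467293  150.81060085 -154.9240985 ] [-0.2 -0.1 -0.5 -0.7 -0.9 -0.2 -0.5 -0.5  0.3 -2.1  0.7  0.2  0.4 -1.2
  0.4 -0.4]
258.810600846803 [-2.14636892e-01  6.00026167e-01  1.73045275e+00 -4.44089210e-16
  8.11113740e-01 -1.59014136e+00]
258.810600846803 [-2.14636892e-01  6.00026167e-01  1.73045275e+00 -4.44089210e-16
  8.11113740e-01  1.55145129e+00]
187.81060084680306 [-1.75115841e-01  5.20817088e-01  1.89388056e+00 -4.44089210e-16
  7.26895009e-01 -3.11436542e-01]
187.81060084680306 None
```

```bash
cat >> h.py <<'E'
def pose(c,psi,rad,off):
    R_=np.array([np.cos(psi),np.sin(psi)]); n=np.array([-np.sin(psi),np.cos(psi)])
    return np.asarray(c)+rad*R_+off*n
def turn(c,a,b,v=.04,rad=.062,off=.018,z=.099,step=10):
    n=max(1,int(np.ceil(abs(np.degrees(b-a))/step)))
    for psi in np.linspace(a,b,n+1)[1:]:
        if r.movel([*pose(c,psi,rad,off),z],v=v,frame=down(psi-np.pi/2),force_limit=15):
            print("force stop",np.degrees(psi),r.observe()["ft_force"]); return True
def snap(tag):
    fs={}
    for n,(y0,y1,x0,x1) in dict(top=(108,228,195,340),side=(130,260,175,300)).items():
        f=r.grab_frame(n); fs[n]=f
        cv2.imwrite(f"pics/{tag}_{n}.png",cv2.resize(f["image"][y0:y1,x0:x1,::-1],None,fx=4.6,fy=4.6,interpolation=cv2.INTER_CUBIC))
    a,b=[cv2.imread(f"pics/{tag}_{n}.png") for n in("top","side")]
    a=cv2.resize(a[:,:],(406,336),interpolation=cv2.INTER_AREA); b=cv2.resize(b,(350,364),interpolation=cv2.INTER_AREA)
    o=np.zeros((364,756,3),np.uint8); o[:336,:406]=a; o[:,406:]=b; cv2.imwrite(f"pics/{tag}.png",o)  # both at 2.8x
E
python3 - <<'E'
from h import *
p=np.load("p.npy"); c=p[:2]; th,va=p[2:4]; psi=va+np.radians(108)
r.grab(20)
s=pose(c,psi,.055,.036); q=down(psi-np.pi/2)
r.goto([*s,.22],q); print(r.observe()["clock"],r.observe()["gripper_width"])
if r.movel([*s,.099],v=.12,force_limit=6): print("hit",r.observe()["position"],r.observe()["ft_force"]); raise SystemExit
end=psi-(va-th)+np.radians(10)
turn(c,psi+np.radians(8),psi,.04) or turn(c,psi,end,.04)
o=r.observe(); print(o["clock"],o["position"],o["ft_force"])
r.movel([*pose(c,end,.055,.034),.099],v=.06); snap("a"); print(r.observe()["clock"])
E
```

```text
3.7583 -0.0003406879728896863
8.1 [ 0.54555507 -0.09359526  0.09905629] [ 0.22726056 -0.57880784  0.29728123]
8.6417
```

View pics/a.png

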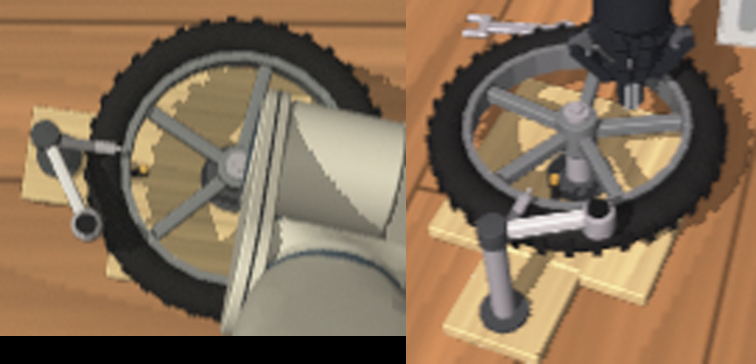

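Valve now at top ≈ (246.8,168), side ≈ (228.2,193.9), pointer tip at top ≈ (240.7,161.2). It's about 10–15° short. I'll compute the rest.

```bash
python3 - <<'E'
from h import *
p=np.load("p.npy")
f=r.grab_frame("top"); s=r.grab_frame("side")
# centroids: brass pixels for valve
for n,fr,sp in(("top",f,(280.6,166.8)),("side",s,(236.7,169.8))):
    hsv=cv2.cvtColor(fr["image"],cv2.COLOR_RGB2HSV); m=proj(fr,model([*p[:2],p[2],p[2]+.17,p[4]])["va"]).astype(int)
    w=hsv[m[1]-14:m[1]+14,m[0]-14:m[0]+14]; ys,xs=np.where((w[...,1]>170)&(w[...,2]>150))
    u,v=xs.mean()+m[0]-14,ys.mean()+m[1]-14
    A=ray(fr,u,v,.122); C=p[:2]; B=ray(fr,*sp,.122)[:2]
    an=lambda d:np.degrees(np.arctan2(d[1],d[0]))
    print(n,len(xs),u,v,A,"ang vs fit/own",an(A[:2]-C),an(A[:2]-B),np.linalg.norm(A[:2]-C),np.linalg.norm(A[:2]-B))
P=ray(f,240.7,161.2,.12)[:2];B=ray(f,280.6,166.8,.122)[:2];V=ray(f,211.4,156,.153)[:2];print(an(P-B),np.linalg.norm(P-B),an(V-B),np.linalg.norm(V-B),np.degrees(p[2]))
print("mark px",[proj(k,model([*p[:2],p[2],p[2],p[4]])["va"]) for k in(f,s)])
E
```

```text
top 0 nan nan [nan nan nan] ang vs fit/own nan nan nan nan
side 0 nan nan [nan nan nan] ang vs fit/own nan nan nan nan
82.17786211481115 0.10831094399212773 82.93115821861512 0.18395197230878094 82.48467292627632
mark px [array([246.44620618, 161.98175056]), array([223.23091561, 190.90104217])]<stdin>:8: RuntimeWarning: Mean of empty slice.
  ret = ret.dtype.type(ret / rcount)
```

The remaining gap is 6 px, about 10°, as commanded. The stand heading of 82.5° agrees across three cues, so I'll push the last 10°, withdraw and look.

```bash
python3 - <<'E'
from h import *
p=np.load("p.npy"); c=p[:2]; th,va=p[2:4]; end=th+np.radians(108)
turn(c,end+np.radians(12),end+np.radians(10),.04); turn(c,end+np.radians(10),end,.025,step=5)
r.movel([*pose(c,end,.055,.036),.099],v=.06); o=r.observe()
r.movel([*o["position"][:2],.22],v=.15)
r.move_joints(np.array([-1.0,*o["q"][1:]])+[0,-.25,0,0,0,0])
f=r.grab_frame("top"); s=r.grab_frame("side"); print(r.observe()["clock"])
a=cv2.resize(f["image"][128:198,195:300,::-1],None,fx=5,fy=5,interpolation=cv2.INTER_CUBIC)
b=cv2.resize(s["image"][155:225,190:245,::-1],None,fx=5,fy=5,interpolation=cv2.INTER_CUBIC)
cv2.imwrite("pics/b.png",np.hstack([a,b]))
m=model([*c,th,th,p[4]])
print("expected crop px",(proj(f,m["va"])-[195,128])*5,(proj(s,m["va"])-[190,155])*5+[525,0])
E
```

```text
13.2583
expected crop px [257.23103088 169.90875279] [691.15457803 179.50521087]
```

View pics/b.png

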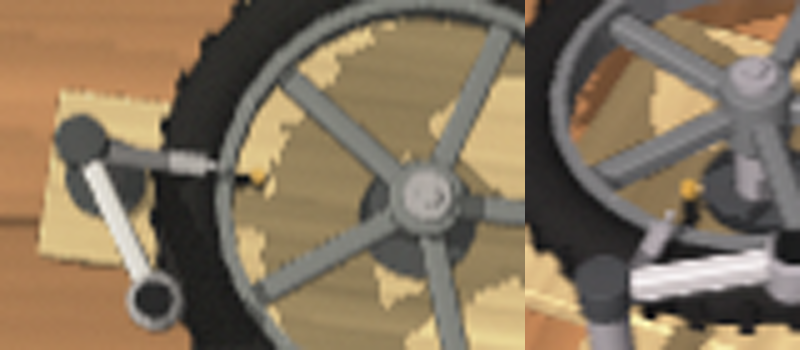

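Top: brass tip (258,178), while the pointer-to-spindle line passes ≈ (258,173). Side: valve (689,187) against the line at ≈ 687. So it is about 2 mm (1.3°) short, and a small nudge will finish it.

```bash
python3 - <<'E'
from h import *
p=np.load("p.npy"); c=p[:2]; th,va=p[2:4]; end=th+np.radians(108)
s=pose(c,end,.055,.036)
r.goto([*s,.22],down(end-np.pi/2))
if r.movel([*s,.099],v=.12,force_limit=6): print("hit"); raise SystemExit
d=np.radians
turn(c,end+d(10),end+d(3),.04); turn(c,end+d(3),end-d(1.3),.015)
r.movel([*pose(c,end,.055,.036),.099],v=.06); o=r.observe()
r.movel([*o["position"][:2],.22],v=.15)
r.move_joints(np.array([-1.0,*o["q"][1:]])+[0,-.25,0,0,0,0])
f=r.grab_frame("top"); s=r.grab_frame("side"); print(r.observe()["clock"])
a=cv2.resize(f["image"][128:198,195:300,::-1],None,fx=5,fy=5,interpolation=cv2.INTER_CUBIC)
b=cv2.resize(s["image"][155:225,190:245,::-1],None,fx=5,fy=5,interpolation=cv2.INTER_CUBIC)
cv2.imwrite("pics/b2.png",np.hstack([a,b]))
# pump-arm reachability for the next step
pv=np.array(model(p)["pv"][:2]); 
for ar in (p[4],th-np.pi):
    for k in(0,np.pi): print(np.degrees(ar),pose(pv,ar,.06,-.03),r.solve_ik([*pose(pv,ar,.06,-.03),.155],down(ar-np.pi/2+k)))
E
```

```text
20.3
-154.92409849812597 [0.55411214 0.13024437] [ 2.09952303e-01  4.62538619e-01  1.81663157e+00 -4.44089210e-16
  8.62422466e-01 -2.27704741e-01]
-154.92409849812597 [0.55411214 0.13024437] None
-97.51532707372368 [0.58358174 0.07294021] [ 1.04107064e-01  4.86236302e-01  1.77396598e+00 -4.44089210e-16
  8.81390371e-01 -1.33552206e+00]
-97.51532707372368 [0.58358174 0.07294021] [ 1.04107064e-01  4.86236302e-01  1.77396598e+00 -4.44089210e-16
  8.81390371e-01  1.80607059e+00]
```

View pics/b2.png

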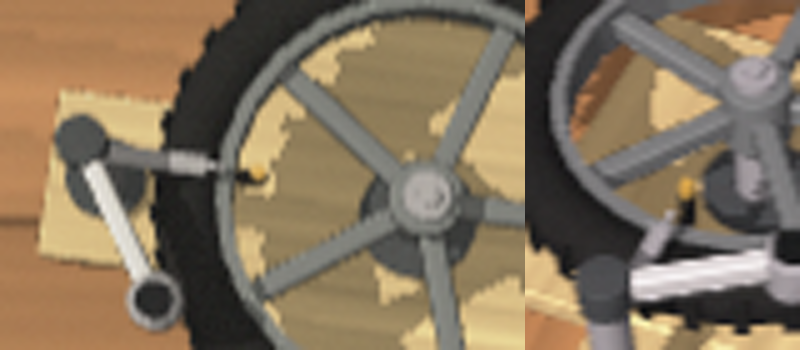

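Now the top view shows the valve at (258,174) and the side at (687,187), both on the pointer line. Next is the pump arm.

```bash
python3 - <<'E'
from h import *
p=np.load("p.npy"); th,a0=p[2],p[4]; a1=th-np.pi; d=np.radians
pv=np.array(model(p)["pv"][:2]); K=dict(rad=.052,z=.153)
s=pose(pv,a0,.052,-.042)
r.goto([*s,.26],down(a0-np.pi/2))
if r.movel([*s,.153],v=.12,force_limit=6): print("hit",r.observe()["position"]); raise SystemExit
turn(pv,a0-d(1),a0,.06,off=-.017,**K) or turn(pv,a0,a1-d(4),.04,off=-.017,**K)
print(r.observe()["ft_force"])
e=a1+d(6); st=r.movel([*pose(pv,e,.052,-.017),.153],v=.012,frame=down(e-np.pi/2),force_limit=7)
o=r.observe(); g=o["position"][:2]-pv; n=np.arctan2(g[1],g[0])+np.arctan2(.017,.052)
print("stop",st,np.degrees(n),"expected",np.degrees(a1),o["ft_force"])
r.movel([*pose(pv,a1,.052,-.05),.153],v=.06)
x=r.observe(); r.movel([*x["position"][:2],.26],v=.15)
q=r.observe()["q"]; q[0]=-.8; r.move_joints(q)
f=r.grab_frame("top"); s=r.grab_frame("side"); print(r.observe()["clock"])
a=cv2.resize(f["image"][128:198,195:300,::-1],None,fx=5,fy=5,interpolation=cv2.INTER_CUBIC)
b=cv2.resize(s["image"][155:225,190:245,::-1],None,fx=5,fy=5,interpolation=cv2.INTER_CUBIC)
cv2.imwrite("pics/d.png",np.hstack([a,b]))
m=model([*p[:2],th,th,a1])
print("expected head px",(proj(f,m["hd"])-[195,128])*5,(proj(s,m["hd"])-[190,155])*5+[525,0])
E
```

```text
[-0.38327546  0.43553347  0.33682729]
stop True -96.75127303370934 expected -97.51532707372368 [ 0.45201571  0.53743558 -0.0233914 ]
30.525
expected head px [255.65779938 160.90059193] [687.84147953 141.03645381]
```

View pics/d.png

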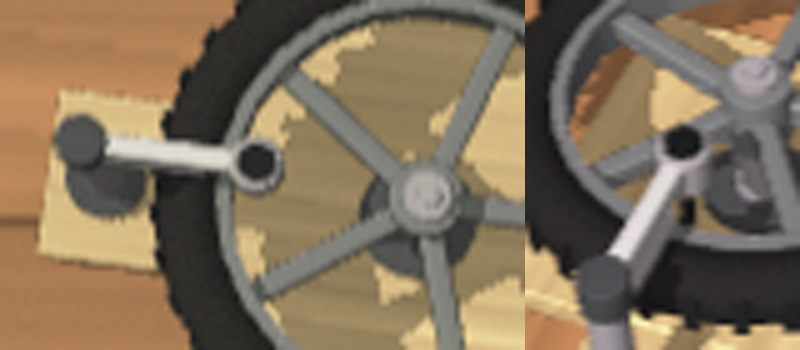

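The head is at top (257,163) and side (683,145), in line with the pointer and spindle. The stop was felt at −96.8° (expected −97.5°), and the valve stem is still in place under the head at side (687,210).

```bash
python3 -c "
from bench import r
print(r.hand_in())"
```

```text
the job is handed in; nothing more can be done
None
```

The job is handed in at about 30.5 s of the 58 s limit: in the last pictures the valve stands in front of the pointer tip (to about 1 mm) and the pump head stands over it, with the arm felt against its stop.

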